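# Check a light base for overheating with the infrared thermometer

### The arm

A 7-joint arm with a two-finger parallel gripper is mounted at the origin on the work surface. World frame = base frame: x ahead of the robot, y to its left, z up, the work surface at z = 0. Lengths are in m, angles in rad, forces in N, time in s.
With the tool pointing down it reaches from about 0.4 to 0.925 m from the base axis. Payload 4.1 kg.
Tool frame: the origin (TCP) lies at the very end of the fingers, on their centre line; the grasp point (between the pads) lies 19 mm behind it; z points along the fingers, y is the line along which they close (so a half turn about z gives the same grasp; the last joint's range is limited). The gripper opens to 85 mm and grips with 20 to 120 N. Pads are 22 mm wide; open, the fingers measure 114 mm over their backs; the gripper's body (76 mm by 85 mm) begins 54 mm behind the grasp point. The pads swing forward as they close: fully open they stand 13 mm farther back than shut.
Start: joints at [1.023, 0.398, 0.045, 1.537, -0.019, 1.207, -0.051], TCP at [0.282, -0.586, 0.231] pointing down, gripper open.
Joint ranges: [-2.82, 2.82], [-0.49, 2.23], [-1.37, 1.46], [0, 2.46], [-1.36, 4.5], [0.23, 2], [-2.94, 2.94]. Speed limits (rad/s): [2.57, 2.57, 3.14, 3.14, 3.14, 3.14, 3.14].

### API

Orientations are given as a 3x3 rotation matrix whose columns are the frame's x, y, z axes.
In Python, from bench import manip gives the robot as it stands.
- The arm moves only by the tool step_arm, never from a script. Its argument "plan" is a list of rows, each an object with "twist": the turn, a rotation vector about the tool's x, y, z in units of 90 degrees (1.0 is 90 degrees), a list of three; "dp": the shift along the tool's x, y, z in units of 25 cm (1.0 is 25 cm), a list of three; "claw": the opening, from -1 (shut) to 1 (fully open). In form: [{"twist": [wx, wy, wz], "dp": [dx, dy, dz], "claw": claw}, ...]. A call has 1 to 10 rows; each row is the pose to reach, as a shift and turn from the pose commanded when the call began, along the tool's axes at that moment; what a row does not reach only later rows make up. A row lasts 1/8 s, in which the tool goes at most 62.5 mm and 10.7 degrees, less where a joint would pass 70% of its speed; a pose out of reach is approached as far as the arm can. A call with a number of a shift or a turn outside -1 to 1 is refused whole. A call with a gripper value outside its range is refused whole. The fingers move at their own pace and stop on an object; "squeeze" is the grip in N (left out, the last holds). Time passes only in rows, so rows that repeat a pose let the fingers close. It gives the time, the measured TCP pose, the force, the opening and the grip force at its end, in the units of the state.
- manip.sense(): the state, without advancing time (a new reading comes with each control period).
- manip.capture(name): name is "scene" or "top" or "wrist"; returns the picture (384x512x3 uint8, red, green, blue); there is no depth.
- manip.camera_info(name): a dict with "fx", "fy", "cx", "cy" (pixels), "rvec" (rotation vector, rad) and "tvec" (3), from world to camera coordinates, as OpenCV has them; the wrist camera has in their place "hand_eye" (4x4, takes a point from camera to tool coordinates, whose origin is the TCP and whose axes are the flange's). Camera axes: x right, y down, z forward; pixel columns grow to the right and rows downward; lengths in m; the calibration is good to about 2 mm. A picture is of the moment at which its call begins: read the wrist's pose just before it. camera_info takes no time and is no camera call.
- manip.finish_job(): hands the job in; it is judged then, once.
Trained networks look in the newest picture that a camera, given by its name, has taken for a name from the list of things; names that differ only in an ending like _2 or _b are one class to them, and where a whole thing is asked for, a point or a joint stands for the part that bears it (a point fixed in the world has none). Each returns a list of dicts, best first, with "conf" (0 to 1); they miss things now and then, are a little off and sometimes report something else, mostly with a low value. They report only what shows in the picture. A call takes as long as a camera call.
- manip.cut_out(name, camera): "region" (384x512 bool, what is visible of it) and "rect" ([left, top, right, bottom] in pixels, round what is visible of it).
The state is a dict: "time_s": time; "joint_pos": joint angles; "qd": joint speeds; "joint_efforts": joint torques, N m; "ee_pos": TCP position; "eef_rot": TCP orientation; "ft_force": force on the tool from outside, world axes, zero at the start; "torque": the same for the moment, N m; "opening": finger opening in m; "finger_force": force on a finger pad.
Only numpy, scipy, OpenCV 4.12 (cv2) and the standard library are available. Lean on these libraries where they do the work, as an engineer would, in place of code of your own. Each camera call takes 0.05 s, during which the arm holds its last target. There are 200 camera calls.

### The job

The light base at the back of the counter may be running hot: push its toggle fully over to switch the light on, so that it is under load, then pick up the infrared thermometer, bring its lens to about 6 cm from the lampholder's collar (the plain sleeve under the bulb) and hold it aimed at the middle of the collar, steady, for at least a second, without touching the lampholder or bulb. Then set the thermometer down, not dropping it, lying flat on the same side as before in the middle of the round trivet; leave the light on and leave everything else on the counter where it stands.

Things in the scene. Friction and masses are not known exactly. Their poses are not given: they have to be found in the camera images.
- light_base: White plastic light base fixed near the counter's back edge: box 84 mm deep (its x) by 190 mm long (its y), top 35 mm above the counter. Origin: centre of underside; x points away from the robot, z up. On top stand the lampholder (axis at x 0, y +45 mm) and the toggle switch (pivot at x 0, y -50 mm, 38 mm above the counter, in a flat nut 21 mm across, 39 mm high). A cord leaves its back.
- holder_mid (a point): The aiming point: on the lampholder's axis, at mid-height of its white plastic collar, 62 mm above the counter. The collar is an upright round sleeve, radius 20 to 23.5 mm, from 35 to 87 mm above the counter, and may be read from any side. Axes as the light base's.
- toggle (a joint): Steel bat toggle of the light base, rad: 0 = leaning towards the robot (-x of the base), 0.45 rad from upright, off; 0.9 = leaning away (+x of the base), 0.45 rad from upright, on. It starts off, between 0 and 0.12, stays where it is left, moves under 1 to 2 N at the tip and has hard stops at both ends; fully on is above 0.72.
- toggle_tip (a point): Centre of the round tip (radius 5.6 mm) of the toggle bat, 30 mm from the pivot; the bat is a rod of radius 4.2 mm.
- thermometer: Loose pistol-shaped infrared thermometer, grey and black plastic, about 190 g, 168 x 130 mm, 42 mm thick, lying on its side, always reading. Origin: middle of its outline, on the underside as it lies; z up. Barrel 42 x 42 mm, edges rounded, along x from -75 to +70 mm, axis at y +44, z +21 mm; then a lens hood, radius 18 mm, to x +83 mm. The beam leaves along +x. Mass centre x -20, y +24 mm.
- lens (a point): Centre of the thermometer's lens front, at x +83, y +44, z +21 mm of it, same axes; beam along +x. Of the rest of it: the pistol grip, 34 mm wide, 36 mm thick, runs from the barrel's rear (x -41, y +23 mm) slanting back to the butt (x -60, y -65 mm); the trigger fills x -28 to -15, y 0 to +23 mm. The barrel is free to pinch across y between x -5 and +60 mm.
- trivet: Round black hard-silicone trivet with raised-ring pattern, radius 100 mm, 8 mm thick, does not slide. Origin: centre of the underside. The thermometer must end on it.
- pot: Bystander: open stainless pot, radius 77 mm, 85 mm high, two loop handles reaching 98 mm from its axis at +y and -y, 60 to 72 mm up. Origin: centre of the underside.
- measuring_cup: Bystander: green plastic measuring cup, rim radius 43 mm, 95 mm high, handle reaching 72 mm from its axis at +y, spout to 51 mm at -y. Origin: centre of the underside.
- sponge: Bystander: dish sponge 105 (x) x 70 (y) x 28 mm high; low enough to hold the thermometer above. Origin: centre of the underside.
- salt_shaker: Bystander: glass salt shaker with metal cap, radius 23 mm, 74 mm high, near the rear of the thermometer. Origin: centre of the underside.
- tumbler: Bystander: drinking glass, rim radius 36 mm, 88 mm high, beside the toggle end of the light base. Origin: centre of the underside.
- garlic: Bystander: head of garlic, radius 25 mm, 42 mm high, in the corner between the thermometer's barrel and grip. Origin: centre of the underside.
- detergent: Bystander: detergent bottle, radius 30 mm, 170 mm high, behind the trivet. Origin: centre of the underside.
- lamp: Lampholder with its bulb, fixed on the light base: not to be touched; the white globe bulb above the collar has radius 23.5 mm and its top is 153 mm above the counter. Origin: on its axis, 35 mm above the counter (top of the base's box). Axes as the light base's.

How it is judged:
By the outcome, as a careful person would: the job done as asked, in the order asked, and still so for the second after the job is handed in, with the robot touching nothing.
It also fails if it takes over 61 s, if anything falls off the work surface, if the arm or the gripper's body presses on something with over 40 N, if the wrist force passes 120 N, or if a joint passes its speed limit or range.

## Working session

There is one attempt and no reset: what is moved stays moved. The work goes in short steps, Python scripts to look and compute and a tool call to move; the robot and the scene stay as the last step left them, time stands still between calls to the robot, and variables do not carry over. Pictures are saved under pics/ and viewed, at most 10 in all, crops included, and the job is handed in when it is done.

Besides the shell and the picture viewer there is one more tool, called by a JSON object that holds its "method" and its "body". step_arm: Moves the arm, as the interface text tells. Its arguments: {"type":"object","properties":{"plan":{"type":"array"},"squeeze":{"type":"number"}},"required":["plan"]}

```bash
mkdir -p pics
cat > h.py <<'E'
import numpy as np, cv2
from bench import manip
def cam(n):
    c=manip.camera_info(n); K=np.array([[c['fx'],0,c['cx']],[0,c['fy'],c['cy']],[0,0,1.]])
    if 'rvec' in c:
        R=cv2.Rodrigues(np.array(c['rvec'],float))[0]; t=np.array(c['tvec'],float).ravel()
    else:
        s=manip.sense(); T=np.eye(4); T[:3,:3]=s['eef_rot']; T[:3,3]=s['ee_pos']
        W=np.linalg.inv(T@np.array(c['hand_eye'])); R,t=W[:3,:3],W[:3,3]
    return K,R,t
def proj(P,C):
    K,R,t=C; q=(np.atleast_2d(P)@R.T+t)@K.T; return q[:,:2]/q[:,2:]
def ray(uv,C):
    K,R,t=C; d=R.T@np.linalg.solve(K,[uv[0],uv[1],1.]); return -R.T@t, d/np.linalg.norm(d)
def onz(uv,C,z):
    o,d=ray(uv,C); return o+d*(z-o[2])/d[2]
def tri(rs):
    A=0;b=0
    for o,d in rs:
        M=np.eye(3)-np.outer(d,d); A=A+M; b=b+M@o
    return np.linalg.solve(A,b)
def snap(n,f=None):
    C=cam(n); im=manip.capture(n)
    if f: cv2.imwrite('pics/'+f,im[:,:,::-1])
    return im,C
E
python3 - <<'E'
from h import *
np.set_printoptions(precision=4,suppress=True)
s=manip.sense(); print(s['time_s'],s['ee_pos'],s['eef_rot'],s['opening'])
for n in ('scene','top','wrist'):
    im,C=snap(n,n+'0.png'); K,R,t=C; print(n,K[0,0],'pos',-R.T@t,'fwd',R[2])
    for k in ['light_base','toggle','thermometer','trivet','lamp','pot','measuring_cup','sponge','salt_shaker','tumbler','garlic','detergent']:
        for d in manip.cut_out(k,n)[:2]:
            v,u=np.nonzero(d['region']); 
            print(k,round(d['conf'],2),d['rect'],len(u),'c',u.mean().round(1),v.mean().round(1),onz((u.mean(),v.mean()),C,.02))
a=cv2.imread('pics/scene0.png');b=cv2.imread('pics/top0.png')
E
```

```text
0.0 [ 0.2818 -0.585   0.2302] [[ 0.9009  0.434  -0.001 ]
 [ 0.434  -0.9009  0.0017]
 [-0.0001 -0.002  -1.    ]] 0.08520794871342721
scene 469.2178528020694 pos [1.3102 0.5382 1.2907] fwd [-0.5012 -0.3368 -0.7971]
light_base 0.78 [184.4, 194.4, 253.4, 307.7] 1859 c 217.5 222.2 [0.6799 0.003  0.02  ]
toggle 0.64 [266.3, 233.6, 304.4, 263.5] 737 c 284.3 248.2 [0.6442 0.231  0.02  ]
thermometer 0.7 [159.0, 177.9, 179.1, 211.6] 530 c 169.7 193.8 [ 0.6759 -0.1975  0.02  ]
thermometer 0.62 [345.8, 214.1, 390.3, 274.1] 1160 c 366.8 246.1 [0.4974 0.4407 0.02  ]
trivet 0.74 [135.7, 118.1, 187.6, 158.7] 1693 c 159.1 138.6 [ 0.5003 -0.3906  0.02  ]
trivet 0.22 [157.2, 179.7, 179.8, 211.6] 565 c 169.7 194.1 [ 0.6768 -0.1969  0.02  ]
lamp 0.97 [220.5, 196.1, 237.4, 228.8] 393 c 228.9 212.8 [0.6299 0.0128 0.02  ]
pot 0.62 [253.4, 164.5, 302.0, 217.2] 2008 c 275.1 189.2 [0.465  0.0885 0.02  ]
pot 0.31 [132.7, 118.0, 187.7, 158.4] 1738 c 158.9 138.8 [ 0.5013 -0.3908  0.02  ]
measuring_cup 0.57 [210.4, 152.5, 236.9, 191.2] 720 c 223.7 169.7 [ 0.4908 -0.1059  0.02  ]
sponge 0.79 [265.9, 233.2, 301.4, 2
[... 1558 characters left out ...]
0.4974 0.4336 0.02  ]
salt_shaker 0.63 [118.4, 219.9, 134.5, 234.5] 193 c 124.3 225.2 [0.3904 0.4922 0.02  ]
tumbler 0.72 [313.3, 136.5, 338.6, 159.0] 345 c 325.5 146.8 [ 0.7086 -0.1939  0.02  ]
garlic 0.67 [124.9, 166.7, 166.3, 223.7] 891 c 144.4 195.6 [0.4972 0.4346 0.02  ]
garlic 0.46 [156.7, 185.9, 174.2, 196.8] 152 c 166.2 189.7 [0.5222 0.3611 0.02  ]
detergent 0.56 [379.9, 153.8, 411.4, 178.1] 461 c 394.4 164.6 [ 0.6552 -0.4401  0.02  ]
wrist 286.50201613624023 pos [ 0.3535 -0.5516  0.3732] fwd [-0.2811 -0.1354 -0.9501]
trivet 0.97 [143.1, 2.6, 249.4, 23.2] 1583 c 196.2 8.1 [ 0.4032 -0.4531  0.02  ]
measuring_cup 0.47 [145.7, 0.0, 250.6, 21.6] 1517 c 196.4 7.9 [ 0.4034 -0.4532  0.02  ]
```

View pics/top0.png

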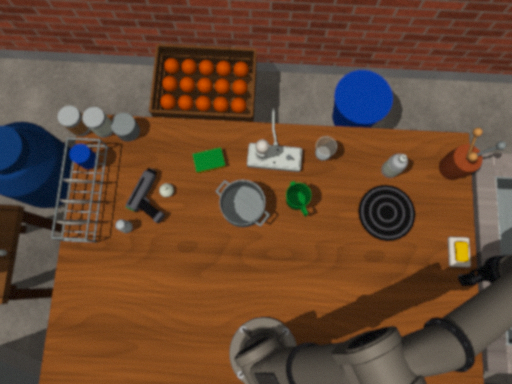

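View pics/scene0.png

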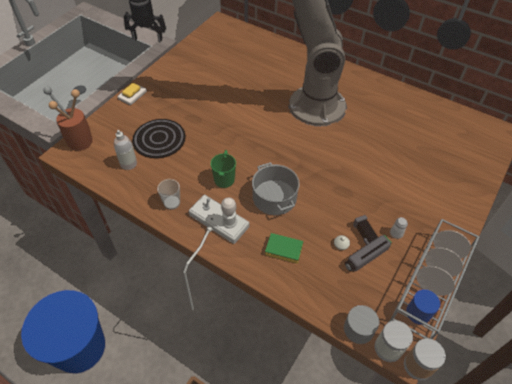

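The top view shows the base at about (275,155) with its lamp on the left. The thermometer is near (144,195), lens pointing up the picture, and the trivet is near (387,212). The scene view agrees. I'll move the wrist camera over the light base.

```bash
cat >> h.py <<'E'
def go(p,yaw,pr=True):
    """shift/turn (tool axes, move units) to TCP p with tool straight down, tool x at yaw"""
    from scipy.spatial.transform import Rotation as Ro
    s=manip.sense(); R=np.array(s['eef_rot'])
    c,n=np.cos(yaw),np.sin(yaw); G=np.array([[c,n,0],[n,-c,0],[0,0,-1]])
    print('t',round(s['time_s'],2),'at',np.round(s['ee_pos'],4),'dp',np.round(R.T@(np.array(p)-s['ee_pos'])/.25,3),'twist',np.round(Ro.from_matrix(R.T@G).as_rotvec()/(np.pi/2),3))
E
python3 -c "
from h import *
go((.6,-.03,.25),1.5)"
```

```text
t 1.95 at [ 0.282  -0.5856  0.2313] dp [ 2.11  -1.45  -0.075] twist [ 0.     0.    -0.669]
```

{"method": "step_arm", "body": {"plan": [{"twist": [0,0,-0.33],"dp": [1.0,-0.6,-0.1],"claw": -1},{"twist": [0,0,-0.33],"dp": [1.0,-0.6,-0.1],"claw": -1},{"twist": [0,0,-0.33],"dp": [1.0,-0.6,-0.1],"claw": -1},{"twist": [0,0,-0.33],"dp": [1.0,-0.6,-0.1],"claw": -1},{"twist": [0,0,-0.33],"dp": [1.0,-0.6,-0.1],"claw": -1},{"twist": [0,0,-0.33],"dp": [1.0,-0.6,-0.1],"claw": -1}]}}

```text
time_s: 2.7
ee_pos: [0.4454, -0.3378, 0.257]
eef_rot: [[0.561, 0.828, 0.002], [0.828, -0.561, 0.001], [0.002, 0.001, -1.0]]
ft_force: [0.0, -1.1, 0.4]
opening: -0.0
finger_force: 0.0
```

```bash
python3 -c "
from h import *
go((.6,-.03,.25),1.5)"
```

```text
t 2.7 at [ 0.4454 -0.3378  0.257 ] dp [ 1.366 -0.178  0.031] twist [ 0.001 -0.001 -0.334]
```

{"method": "step_arm", "body": {"plan": [{"twist": [0,0,-0.33],"dp": [1.0,-0.18,0],"claw": -1},{"twist": [0,0,-0.33],"dp": [1.0,-0.18,0],"claw": -1},{"twist": [0,0,-0.33],"dp": [1.0,-0.18,0],"claw": -1},{"twist": [0,0,-0.33],"dp": [1.0,-0.18,0],"claw": -1},{"twist": [0,0,-0.33],"dp": [1.0,-0.18,0],"claw": -1},{"twist": [0,0,-0.33],"dp": [1.0,-0.18,0],"claw": -1}]}}

```text
time_s: 3.45
ee_pos: [0.5468, -0.112, 0.2561]
eef_rot: [[0.086, 0.996, -0.001], [0.996, -0.086, -0.001], [-0.001, -0.001, -1.0]]
ft_force: [-0.9, -0.7, 0.5]
opening: 0.0004
finger_force: 0.0
```

Run:
```python
from h import *
import pickle
im,C=snap('wrist','w1.png'); pickle.dump(C,open('w1.pkl','wb'))
for k in ['light_base','toggle','toggle_tip','lamp','tumbler','measuring_cup']:
    for d in manip.cut_out(k,'wrist')[:2]:
        v,u=np.nonzero(d['region']); print(k,round(d['conf'],2),d['rect'],len(u),u.mean().round(1),v.mean().round(1),onz((u.mean(),v.mean()),C,.035).round(4))
go((.6,-.03,.25),1.5)
```

```text
light_base 0.58 [308.0, 0.9, 492.9, 140.6] 11515 353.7 65.4 [ 0.6662 -0.0116  0.035 ]
toggle 0.54 [339.1, 103.9, 347.5, 115.0] 94 343.4 108.3 [ 0.6545 -0.0591  0.035 ]
lamp 0.56 [328.6, 0.0, 413.5, 38.3] 2301 364.2 16.2 [0.677  0.0383 0.035 ]
tumbler 0.96 [343.7, 173.9, 414.6, 244.4] 3572 378.1 207.7 [ 0.7025 -0.1946  0.035 ]
measuring_cup 0.76 [176.4, 112.1, 269.5, 188.5] 5367 225.2 152.1 [ 0.5039 -0.1004  0.035 ]
t 3.8 at [ 0.5467 -0.1119  0.2563] dp [0.345 0.184 0.025] twist [ 0.    0.   -0.01]
```

View pics/w1.png

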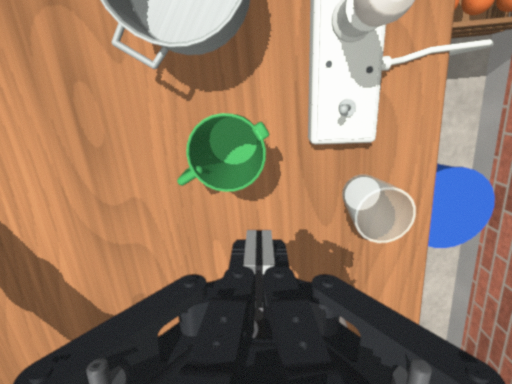

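The wrist view shows the base top running from (311,143) to (375,141) at its near end, with the toggle at about (345,108). The lamp is at the top edge and the tumbler at (378,208). I'll take a second view from further +y.

{"method": "step_arm", "body": {"plan": [{"twist": [0,0,-0.01],"dp": [0.4,0.1,0],"claw": -1},{"twist": [0,0,-0.01],"dp": [0.4,0.1,0],"claw": -1},{"twist": [0,0,-0.01],"dp": [0.4,0.1,0],"claw": -1}]}}

```text
time_s: 4.18
ee_pos: [0.581, -0.0086, 0.2565]
eef_rot: [[0.063, 0.998, 0.001], [0.998, -0.063, 0.002], [0.002, 0.001, -1.0]]
ft_force: [-1.1, 0.2, -1.4]
opening: 0.0001
finger_force: 0.0
```

Run:
```python
from h import *
import pickle
im,C=snap('wrist','w2.png'); pickle.dump(C,open('w2.pkl','wb'))
for k in ['light_base','toggle','lamp','tumbler','measuring_cup','sponge','pot']:
    for d in manip.cut_out(k,'wrist')[:1]:
        v,u=np.nonzero(d['region']); print(k,round(d['conf'],2),d['rect'],len(u),u.mean().round(1),v.mean().round(1),onz((u.mean(),v.mean()),C,.035).round(4))
        if k=='light_base': print(cv2.boxPoints(cv2.minAreaRect(np.c_[u,v].astype(np.float32))))
a=cv2.imread('pics/w1.png')[60:160,290:400]; r=cv2.resize(a,None,fx=4,fy=4,interpolation=cv2.INTER_CUBIC)
im=im[:,:,::-1]; cv2.imwrite('pics/c1.png',np.vstack([np.hstack([cv2.resize(im[60:310,270:400],None,fx=2.3,fy=2.3,interpolation=cv2.INTER_CUBIC),np.pad(r,((0,175),(0,0),(0,0)))])]))
```

```text
light_base 0.67 [284.3, 74.9, 454.4, 218.0] 10543 326.7 143.9 [0.6679 0.0051 0.035 ]
[[286.  76.]
 [454.  76.]
 [454. 219.]
 [286. 219.]]
toggle 0.53 [312.7, 191.1, 320.6, 202.1] 91 315.4 196.0 [ 0.6535 -0.0645  0.035 ]
lamp 0.89 [302.9, 98.4, 372.1, 151.5] 2645 338.3 123.7 [0.6822 0.0294 0.035 ]
tumbler 0.79 [318.6, 239.6, 380.6, 299.5] 1816 346.6 267.4 [ 0.6991 -0.1789  0.035 ]
measuring_cup 0.87 [161.8, 192.1, 245.4, 269.4] 4493 206.3 231.7 [ 0.5005 -0.108   0.035 ]
sponge 0.51 [278.2, 2.1, 303.9, 7.7] 156 289.9 3.1 [0.6259 0.1637 0.035 ]
pot 0.89 [78.6, 0.0, 233.4, 164.7] 19313 155.2 72.8 [0.4651 0.1022 0.035 ]
```

View pics/c1.png

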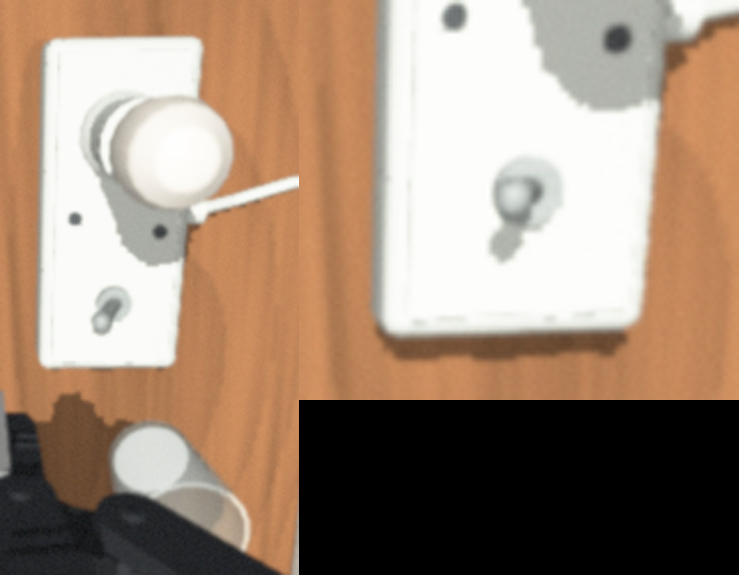

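Run:
```python
from h import *
import pickle
np.set_printoptions(precision=4,suppress=True)
C1=pickle.load(open('w1.pkl','rb'));C2=pickle.load(open('w2.pkl','rb'))
P=[onz(p,C2,.035) for p in [(290,77),(357.8,76.5),(346,218.7),(287.4,219.1)]]
print(np.array(P),[np.linalg.norm(P[i]-P[i-1]) for i in range(4)])
print('tip',tri([ray((344,108.3),C1),ray((313.9,200),C2)]),'nut',tri([ray((347.8,107.5),C1),ray((319.6,191.3),C2)]), onz((319.6,191.3),C2,.039),onz((347.8,107.5),C1,.039))
print('corner BL,BR tri',tri([ray((311,142.5),C1),ray((287.4,219.1),C2)]),tri([ray((375,141),C1),ray((346,218.7),C2)]))
print('bulb c @.13',onz((344.8,126),C2,.1295))
for n,f in (('scene','s'),('top','t')):
    C=cam(n); im=cv2.imread(f'pics/{n}0.png'); print(proj([0.66,0,.035],C))
```

```text
[[ 0.6237  0.0875  0.035 ]
 [ 0.7039  0.083   0.035 ]
 [ 0.6957 -0.1006  0.035 ]
 [ 0.6148 -0.096   0.035 ]] [np.float64(0.18376849270574813), np.float64(0.08034643704539104), np.float64(0.18377055655543487), np.float64(0.0810919134862338)]
tip [ 0.6452 -0.0565  0.0703] nut [ 0.6597 -0.0585  0.0343] [ 0.6583 -0.0567  0.039 ] [ 0.6587 -0.0583  0.039 ]
corner BL,BR tri [ 0.615  -0.0987  0.0291] [ 0.6979 -0.1043  0.027 ]
bulb c @.13 [0.6629 0.0376 0.1295]
[[220.1057 214.898 ]]
[[271.1046 155.8393]]
```

```bash
python3 -c "
from h import *
go((.603,-.054,.056),1.521)"
```

```text
t 4.58 at [ 0.5803 -0.0145  0.2563] dp [-0.151  0.102  0.801] twist [ 0.     0.    -0.014]
```

{"method": "step_arm", "body": {"plan": [{"twist": [0,0,-0.014],"dp": [-0.15,0.08,0.2],"claw": -1},{"twist": [0,0,-0.014],"dp": [-0.15,0.1,0.4],"claw": -1},{"twist": [0,0,-0.014],"dp": [-0.15,0.1,0.6],"claw": -1},{"twist": [0,0,-0.014],"dp": [-0.15,0.1,0.75],"claw": -1},{"twist": [0,0,-0.014],"dp": [-0.15,0.1,0.8],"claw": -1},{"twist": [0,0,-0.014],"dp": [-0.15,0.1,0.8],"claw": -1}]}}

```text
time_s: 5.32
ee_pos: [0.6029, -0.0526, 0.0564]
eef_rot: [[0.048, 0.999, -0.0], [0.999, -0.048, -0.0], [-0.0, -0.0, -1.0]]
ft_force: [-0.6, -0.9, 0.1]
opening: -0.0
finger_force: 0.0
```

```bash
python3 -c "
from h import *
im,C=snap('wrist','w3.png')
cv2.imwrite('pics/c2.png',cv2.resize(im[100:300,150:400,::-1],None,fx=3,fy=3,interpolation=cv2.INTER_CUBIC))
go((.643,-.056,.056),1.521); print(manip.sense()['ft_force'])"
```

```text
t 5.38 at [ 0.6038 -0.0525  0.0575] dp [-0.007  0.157  0.006] twist [0.001 0.    0.001]
[ 1.1022768  -0.66593577  0.31790129]
```

View pics/c2.png

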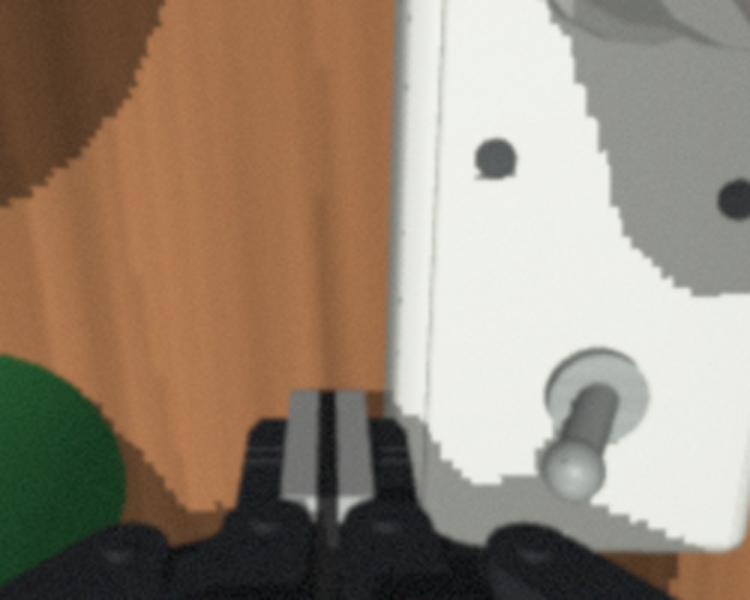

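The crop shows the closed fingertips at (327,440) in line with the toggle tip at (572,470), with nothing between them. Pushing.

{"method": "step_arm", "body": {"plan": [{"twist": [0,0,0],"dp": [0,0.05,0],"claw": -1},{"twist": [0,0,0],"dp": [-0.005,0.1,0],"claw": -1},{"twist": [0,0,0],"dp": [-0.005,0.13,0],"claw": -1},{"twist": [0,0,0],"dp": [-0.005,0.15,0],"claw": -1},{"twist": [0,0,0],"dp": [-0.005,0.17,0],"claw": -1},{"twist": [0,0,0],"dp": [-0.005,0.17,0],"claw": -1}]}}

```text
time_s: 6.12
ee_pos: [0.6461, -0.0557, 0.0563]
eef_rot: [[0.048, 0.999, 0.001], [0.999, -0.048, 0.0], [0.0, 0.001, -1.0]]
ft_force: [-0.2, -0.5, -0.1]
opening: -0.0001
finger_force: 0.0
```

```bash
python3 -c "
from h import *
im,C=snap('wrist','w4.png')
cv2.imwrite('pics/c3.png',cv2.resize(im[100:300,150:350,::-1],None,fx=3,fy=3,interpolation=cv2.INTER_CUBIC))
go((.643,-.056,.056),1.521); print(manip.sense()['ft_force'])"
```

```text
t 6.17 at [ 0.6458 -0.0557  0.0561] dp [-0.002 -0.011  0.001] twist [0.001 0.    0.001]
[-0.31094877  0.06731547  0.93428933]
```

View pics/c3.png

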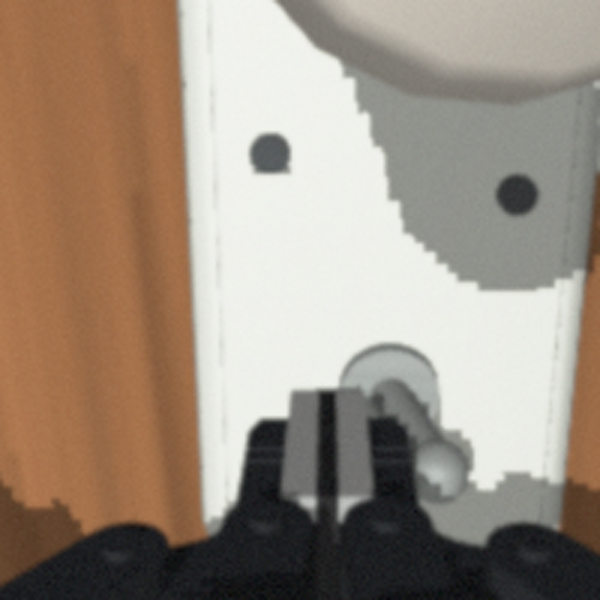

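The bat now leans away, tip at (440,468) in the crop, and there's no stop force yet. I'll push a little further to reach the stop.

{"method": "step_arm", "body": {"plan": [{"twist": [0,0,0],"dp": [0,0.01,0],"claw": -1},{"twist": [0,0,0],"dp": [0,0.015,0],"claw": -1},{"twist": [0,0,0],"dp": [0,0.015,0],"claw": -1}]}}

```text
time_s: 6.55
ee_pos: [0.6487, -0.0558, 0.056]
eef_rot: [[0.048, 0.999, -0.001], [0.999, -0.048, -0.0], [-0.0, -0.001, -1.0]]
ft_force: [-0.6, 0.9, -0.7]
opening: -0.0003
finger_force: 0.5
```

{"method": "step_arm", "body": {"plan": [{"twist": [0,0,0],"dp": [0,0.008,0],"claw": -1},{"twist": [0,0,0],"dp": [0,0.012,0],"claw": -1},{"twist": [0,0,0],"dp": [0,0.012,0],"claw": -1}]}}

```text
time_s: 6.92
ee_pos: [0.6519, -0.0559, 0.0562]
eef_rot: [[0.047, 0.999, -0.0], [0.999, -0.047, -0.0], [-0.0, -0.0, -1.0]]
ft_force: [-1.5, -0.2, -0.4]
opening: 0.0
finger_force: 0.5
```

```bash
python3 -c "
from h import *
im,C=snap('wrist','w5.png'); P=[.6578,-.0570]
for a in (.2,.27,.35,.4,.45): print(a,proj([P[0]+.03*np.sin(a),P[1]-.0015*a,.038+.03*np.cos(a)],C)*3-[450,300])
cv2.imwrite('pics/c4.png',cv2.resize(im[100:300,150:350,::-1],None,fx=3,fy=3,interpolation=cv2.INTER_CUBIC))
go((.6,-.05,.15),1.521); print(manip.sense()['ft_force'])"
```

```text
0.2 [[398.84145923 467.20840018]]
0.27 [[410.35149067 465.73240143]]
0.35 [[423.03350896 463.53945896]]
0.4 [[430.65398374 461.90846647]]
0.45 [[438.00714398 460.08804553]]
t 6.97 at [ 0.6519 -0.0559  0.0562] dp [ 0.014 -0.209 -0.375] twist [-0.     0.     0.001]
[-0.52567001 -0.57390919  0.31624001]
```

View pics/c4.png

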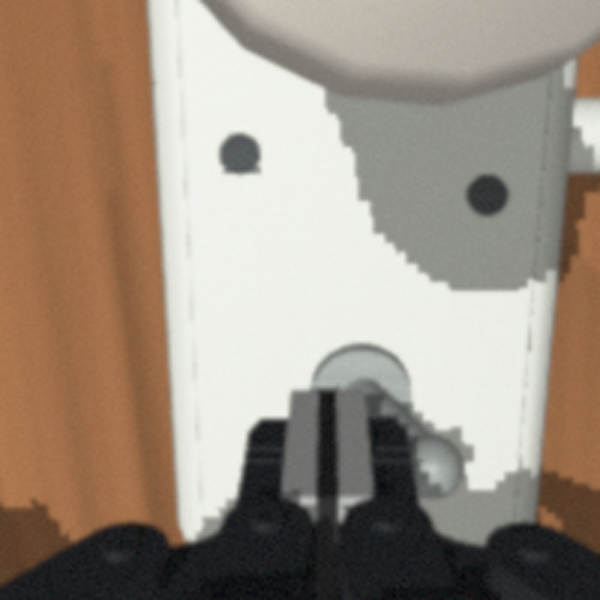

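The tip at (437,467) matches a lean of about 0.44 rad, which is almost fully on. I'll nudge it once more to confirm the stop, then back off and rise.

{"method": "step_arm", "body": {"plan": [{"twist": [0,0,0],"dp": [0,0.006,0],"claw": -1},{"twist": [0,0,0],"dp": [0,0.008,0],"claw": -1},{"twist": [0,0,0],"dp": [0,0.008,0],"claw": -1}]}}

```text
time_s: 7.35
ee_pos: [0.6539, -0.056, 0.0563]
eef_rot: [[0.047, 0.999, -0.0], [0.999, -0.047, -0.0], [-0.0, -0.0, -1.0]]
ft_force: [-2.1, 0.5, -0.3]
opening: 0.0001
finger_force: 0.8
```

{"method": "step_arm", "body": {"plan": [{"twist": [0,0,0],"dp": [0,-0.1,0],"claw": -1},{"twist": [0,0,0],"dp": [0,-0.22,-0.1],"claw": -1},{"twist": [0,0,0],"dp": [0,-0.22,-0.35],"claw": 0},{"twist": [0,0,0],"dp": [0,-0.22,-0.6],"claw": 1},{"twist": [0,0,0],"dp": [0,-0.22,-0.75],"claw": 1},{"twist": [0,0,0],"dp": [0,-0.22,-0.75],"claw": 1}]}}

```text
time_s: 8.1
ee_pos: [0.6022, -0.0531, 0.2486]
eef_rot: [[0.048, 0.999, 0.011], [0.999, -0.048, -0.001], [-0.0, 0.011, -1.0]]
ft_force: [1.0, -1.3, 0.3]
opening: 0.0722
finger_force: 0.0
```

```bash
python3 -c "
from h import *
im,C=snap('wrist','w6.png'); P=[.6578,-.0570]
for a in (-.45,.2,.27,.35,.4,.45): print(a,proj([P[0]+.03*np.sin(a),P[1]-.0015*a,.038+.03*np.cos(a)],C))
print(proj([.658,-.057,.039],C))
for d in manip.cut_out('toggle','wrist'): v,u=np.nonzero(d['region']); print(d['conf'],d['rect'],u.mean(),v.mean())
# thermometer yaw guess from top mask
C=cam('top'); print(onz((155,172),C,.03),onz((134,209),C,.03))
go((.45,.40,.25),2.6); print(manip.sense()['ft_force'])"
```

```text
-0.45 [[294.08637439 166.06071087]]
0.2 [[310.71384775 166.56512052]]
0.27 [[312.39061493 166.46437304]]
0.35 [[314.23022026 166.3157162 ]]
0.4 [[315.33244527 166.20550973]]
0.45 [[316.39420959 166.08266223]]
[[301.97640838 161.07287523]]
0.46 [301.7, 158.7, 320.7, 169.7] 310.54777070063693 164.77070063694268
0.22 [37.2, 0.0, 214.8, 126.6] 127.71406558185404 49.552144970414204
[0.58123156 0.40398815 0.03      ] [0.44654194 0.4625461  0.03      ]
t 8.2 at [ 0.5993 -0.0534  0.244 ] dp [ 1.783 -0.683 -0.026] twist [ 0.001  0.001 -0.685]
[ 0.09715104 -0.03408252 -0.84589024]
```

Judging by the mask edge, the toggle's tip is at about (315.7,166), a lean near 0.42 rad, so it's on. Next, the thermometer.

{"method": "step_arm", "body": {"plan": [{"twist": [0,0,-0.35],"dp": [1.0,-0.35,0],"claw": 1},{"twist": [0,0,-0.35],"dp": [1.0,-0.35,0],"claw": 1},{"twist": [0,0,-0.35],"dp": [1.0,-0.35,0],"claw": 1},{"twist": [0,0,-0.35],"dp": [1.0,-0.35,0],"claw": 1},{"twist": [0,0,-0.35],"dp": [1.0,-0.35,0],"claw": 1}]}}

```text
time_s: 8.82
ee_pos: [0.5204, 0.2058, 0.2425]
eef_rot: [[-0.489, 0.872, -0.003], [0.872, 0.489, 0.002], [0.003, -0.002, -1.0]]
ft_force: [0.4, -0.8, -0.4]
opening: 0.0857
finger_force: 0.0
```

```bash
python3 -c "
from h import *
go((.46,.37,.25),2.73)"
```

```text
t 8.82 at [0.5204 0.2058 0.2425] dp [ 0.691  0.111 -0.028] twist [-0.    -0.002 -0.413]
```

{"method": "step_arm", "body": {"plan": [{"twist": [0,0,-0.41],"dp": [0.65,0.2,-0.05],"claw": 1},{"twist": [0,0,-0.41],"dp": [0.65,0.2,-0.05],"claw": 1},{"twist": [0,0,-0.41],"dp": [0.65,0.2,-0.05],"claw": 1},{"twist": [0,0,-0.41],"dp": [0.65,0.2,-0.05],"claw": 1},{"twist": [0,0,-0.41],"dp": [0.65,0.2,-0.05],"claw": 1},{"twist": [0,0,-0.41],"dp": [0.65,0.2,-0.05],"claw": 1}]}}

```text
time_s: 9.57
ee_pos: [0.4898, 0.3653, 0.2552]
eef_rot: [[-0.91, 0.415, -0.001], [0.415, 0.91, -0.002], [0.0, -0.002, -1.0]]
ft_force: [0.3, -0.2, -0.0]
opening: 0.085
finger_force: 0.0
```

Run:
```python
from h import *
import pickle
im,C=snap('wrist','w7.png'); pickle.dump(C,open('w7.pkl','wb'))
for k in ['thermometer','lens','garlic','salt_shaker']:
    for d in manip.cut_out(k,'wrist')[:1]:
        v,u=np.nonzero(d['region']); print(k,round(d['conf'],2),d['rect'],len(u),u.mean().round(1),v.mean().round(1),onz((u.mean(),v.mean()),C,.02).round(4))
go((.5,.43,.25),2.73)
```

```text
thermometer 0.59 [239.1, 83.4, 347.7, 208.8] 6485 310.7 133.3 [0.489  0.4388 0.02  ]
lens 0.92 [239.3, 84.5, 348.4, 208.1] 6432 310.7 133.5 [0.4892 0.4388 0.02  ]
garlic 0.76 [252.9, 158.1, 285.9, 193.6] 929 269.5 176.4 [0.5201 0.3663 0.02  ]
salt_shaker 0.96 [304.1, 3.6, 349.4, 55.3] 1669 326.0 29.9 [0.3844 0.4988 0.02  ]
t 9.82 at [0.4894 0.3664 0.2563] dp [0.066 0.249 0.025] twist [-0.     0.    -0.009]
```

View pics/w7.png

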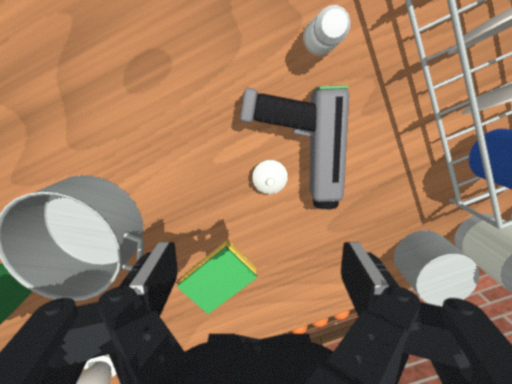

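The wrist view shows the barrel from (333,87) at the rear to the hood at (326,208), the grip to the left and the garlic at (270,177). I'll take a second view from nearer the barrel, then fit the known shape to both masks.

{"method": "step_arm", "body": {"plan": [{"twist": [0,0,0],"dp": [0,0.25,0.2],"claw": 1},{"twist": [0,0,0],"dp": [0,0.25,0.2],"claw": 1},{"twist": [0,0,0],"dp": [0,0.25,0.2],"claw": 1}]}}

```text
time_s: 10.2
ee_pos: [0.5141, 0.4242, 0.2052]
eef_rot: [[-0.912, 0.411, -0.002], [0.411, 0.912, -0.001], [0.002, -0.002, -1.0]]
ft_force: [-0.1, -1.2, 0.6]
opening: 0.0855
finger_force: 0.0
```

```bash
cat > fit.py <<'E'
from h import *
import pickle
from scipy.optimize import minimize
def boxp(x0,x1,y0,y1,z0,z1): return np.array([[x,y,z] for x in(x0,x1) for y in(y0,y1) for z in(z0,z1)])/1000
t=np.linspace(0,2*np.pi,16,endpoint=False)
def ringx(x,r,y,z): return np.c_[np.full(16,x),y+r*np.cos(t),z+r*np.sin(t)]/1000
parts=[np.vstack([boxp(-75,70,27,61,0,42),boxp(-75,70,23,65,4,38)]),
 np.vstack([ringx(70,18,44,21),ringx(83,18,44,21)]),
 np.array([[x+d,y,z] for (x,y) in ((-41,23),(-60,-65)) for d in(-17,17) for z in(3,39)])/1000,
 boxp(-28,-15,0,23,13,29)]
def sil(p,C,sh=(384,512),S=4):
    m=np.zeros((sh[0]*S,sh[1]*S),np.uint8); c,s=np.cos(p[2]),np.sin(p[2]); R=np.array([[c,-s,0],[s,c,0],[0,0,1]])
    for q in parts:
        uv=proj(q@R.T+[p[0],p[1],p[3]],C)
        cv2.fillConvexPoly(m,cv2.convexHull(np.round((uv+.5)*S).astype(np.int32)),255)
    return cv2.resize(m,(sh[1],sh[0]),interpolation=cv2.INTER_AREA)/255.
def fit(views,p0,freez=False):
    def f(p):
        p=np.r_[p,p0[3]] if freez else p
        return np.mean([np.abs(sil(p,C)-m).sum()/m.sum() for m,C in views])
    x0=np.array(p0[:3] if freez else p0); n=len(x0)
    d=np.array([.012,.012,.08,.01])[:n]
    sm=np.vstack([x0]+[x0+d[i]*np.eye(n)[i] for i in range(n)])
    for _ in range(2):
        r=minimize(f,x0,method='Nelder-Mead',options=dict(initial_simplex=sm,xatol=1e-4,fatol=1e-4,maxiter=250)); x0=r.x
        sm=np.vstack([x0]+[x0-.5*d[i]*np.eye(n)[i] for i in range(n)])
    return r.x,r.fun
E
python3 - <<'E'
from fit import *
np.set_printoptions(precision=4,suppress=True)
C1=pickle.load(open('w7.pkl','rb'))
im,C2=snap('wrist','w8.png'); pickle.dump(C2,open('w8.pkl','wb'))
d=manip.cut_out('thermometer','wrist')[0]; print(d['conf'],d['rect'])
m2=d['region'].astype(float); np.save('m8.npy',m2)
# first mask again by colour-free approach: newest top picture
imt,Ct=snap('top','t1.png'); dt=manip.cut_out('thermometer','top'); print([(x['conf'],x['rect']) for x in dt[:2]])
p0=[.497,.392,-.43,0]
print('w8 only z0',fit([(m2,C2)],p0,True))
print('w8 + z',fit([(m2,C2)],p0))
g=manip.sense(); print(g['ee_pos'],g['time_s'])
E
```

```text
0.74 [178.5, 86.4, 302.4, 226.7]
[(0.61, [124.2, 191.8, 167.4, 222.5])]
w8 only z0 (array([ 0.4968,  0.4111, -0.3756]), np.float64(0.07386092179288423))
w8 + z (array([ 0.498 ,  0.4112, -0.3801, -0.0073]), np.float64(0.05379871491112606))
[0.5153 0.4234 0.2078] 10.4
```

Run:
```python
from fit import *
np.set_printoptions(precision=4,suppress=True)
V=[]
for n in ('w7','w8'):
    C=pickle.load(open(n+'.pkl','rb')); im=cv2.imread(f'pics/{n}.png')
    s=sil([.4975,.411,-.378,-.003],C); big=cv2.dilate(s,np.ones((11,11))); sm=cv2.erode(s,np.ones((11,11)))
    g=np.full(s.shape,cv2.GC_BGD,np.uint8); g[big>.5]=cv2.GC_PR_FGD; g[sm>.5]=cv2.GC_FGD; 
    cv2.grabCut(im,g,None,np.zeros((1,65)),np.zeros((1,65)),5,cv2.GC_INIT_WITH_MASK)
    m=((g==1)|(g==3)).astype(float); V.append((m,C)); print(n,m.sum(),s.sum())
    if n=='w8': print('net vs grab',np.abs(m-np.load('m8.npy')).sum())
for vs in ([V[0]],[V[1]],V): 
    p,e=fit(vs,[.4975,.411,-.378,0]); print(p,e); q,e=fit(vs,[.4975,.411,-.378,0],True); print('  z0',q,e)
o=[]
for m,C in V:
    i=len(o); im=cv2.imread(f'pics/w{7+i}.png')
    cs,_=cv2.findContours((sil([*q,0],C)>.5).astype(np.uint8),0,2); im=cv2.resize(im,None,fx=3,fy=3,interpolation=cv2.INTER_CUBIC)
    cv2.drawContours(im,[c*3+1 for c in cs],-1,(0,255,0),1); o.append(im[210:720,500:890] if i else im[210:720,690:1080])
o=np.hstack(o); print(o.shape); cv2.imwrite('pics/ov.png',o)
```

```text
w7 6400.0 6645.066666666666
w8 7961.0 8318.04705882353
net vs grab 481.0
[ 0.4982  0.4117 -0.3725 -0.0056] 0.06541176470588236
  z0 [ 0.4974  0.4108 -0.3689] 0.07976776960784313
[ 0.4996  0.4113 -0.3867 -0.0094] 0.06922374024349093
  z0 [ 0.4979  0.4111 -0.3809] 0.09532746649721313
[ 0.4991  0.4118 -0.3793 -0.008 ] 0.07130989281232528
  z0 [ 0.4972  0.4108 -0.3779] 0.08954174040235363
(510, 780, 3)
```

View pics/ov.png

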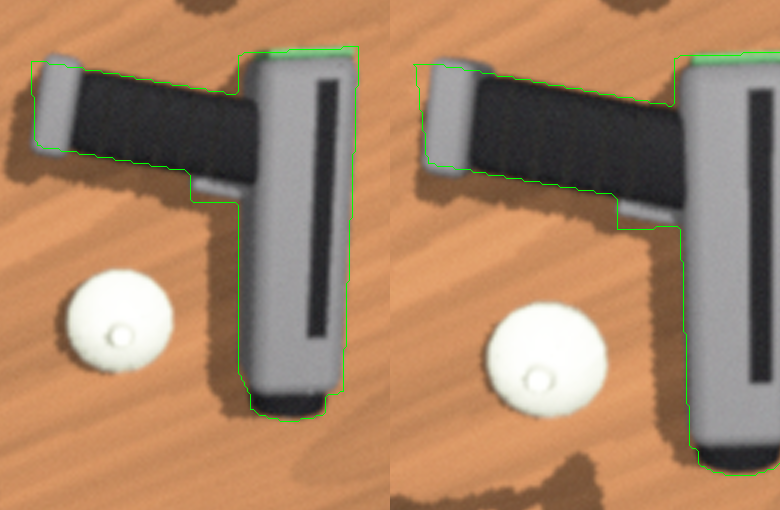

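The outline fits in both views: origin about (0.4975, 0.411), yaw −0.377, resting on the counter. The garlic is clear of the planned finger paths if I use a reduced opening.

```bash
python3 -c "
from h import *
go((.5215,.4490,.10),2.765)
go((.5215,.4490,.005),2.765)"
```

```text
t 10.4 at [0.5153 0.4234 0.2078] dp [0.02  0.103 0.431] twist [ 0.001  0.001 -0.031]
t 10.4 at [0.5153 0.4234 0.2078] dp [0.021 0.103 0.811] twist [ 0.001  0.001 -0.031]
```

{"method": "step_arm", "body": {"plan": [{"twist": [0,0,-0.031],"dp": [0.02,0.1,0.15],"claw": 0.46},{"twist": [0,0,-0.031],"dp": [0.02,0.1,0.3],"claw": 0.46},{"twist": [0,0,-0.031],"dp": [0.02,0.1,0.4],"claw": 0.46},{"twist": [0,0,-0.031],"dp": [0.02,0.1,0.43],"claw": 0.46},{"twist": [0,0,-0.031],"dp": [0.02,0.1,0.43],"claw": 0.46},{"twist": [0,0,-0.031],"dp": [0.02,0.1,0.43],"claw": 0.46}]}}

```text
time_s: 11.15
ee_pos: [0.5213, 0.4495, 0.1007]
eef_rot: [[-0.93, 0.367, 0.002], [0.367, 0.93, 0.002], [-0.001, 0.003, -1.0]]
ft_force: [0.3, 0.9, -0.0]
opening: 0.0623
finger_force: 0.0
```

```bash
python3 -c "
from h import *
go((.5215,.4490,.005),2.765); print(manip.sense()['opening'])"
```

```text
t 11.15 at [0.5213 0.4495 0.1007] dp [-0.001 -0.003  0.383] twist [0.002 0.001 0.   ]
0.06233631480959645
```

{"method": "step_arm", "body": {"plan": [{"twist": [0,0,0],"dp": [0,0,0.15],"claw": 0.46},{"twist": [0,0,0],"dp": [0,0,0.28],"claw": 0.46},{"twist": [0,0,0],"dp": [0,0,0.36],"claw": 0.46},{"twist": [0,0,0],"dp": [0,0,0.38],"claw": 0.46},{"twist": [0,0,0],"dp": [0,0,0.38],"claw": 0.46},{"twist": [0,0,0],"dp": [0,0,0.38],"claw": 0.1},{"twist": [0,0,0],"dp": [0,0,0.38],"claw": -0.2},{"twist": [0,0,0],"dp": [0,0,0.38],"claw": -0.5},{"twist": [0,0,0],"dp": [0,0,0.38],"claw": -0.5},{"twist": [0,0,0],"dp": [0,0,0.38],"claw": -0.5}], "squeeze": 60}}

```text
time_s: 12.4
ee_pos: [0.5214, 0.4499, 0.0054]
eef_rot: [[-0.93, 0.367, 0.002], [0.367, 0.93, 0.002], [-0.001, 0.002, -1.0]]
ft_force: [0.3, -0.1, 6.1]
opening: 0.0414
finger_force: 61.7
```

{"method": "step_arm", "body": {"plan": [{"twist": [0,0,0],"dp": [0,0,-0.04],"claw": -0.5},{"twist": [0,0,0],"dp": [0,0,-0.14],"claw": -0.5},{"twist": [0,0,0],"dp": [0,0,-0.28],"claw": -0.5},{"twist": [0,0,0],"dp": [0,0,-0.42],"claw": -0.5},{"twist": [0,0,0],"dp": [0,0,-0.52],"claw": -0.5},{"twist": [0,0,0],"dp": [0,0,-0.56],"claw": -0.5},{"twist": [0,0,0],"dp": [0,0,-0.56],"claw": -0.5}], "squeeze": 60}}

```text
time_s: 13.28
ee_pos: [0.5207, 0.4489, 0.1446]
eef_rot: [[-0.93, 0.367, 0.001], [0.367, 0.93, 0.001], [-0.001, 0.001, -1.0]]
ft_force: [0.2, -0.1, -1.7]
opening: 0.0415
finger_force: 60.8
```

```bash
cat > held.py <<'E'
from fit import *
from scipy.spatial.transform import Rotation as Ro
np.set_printoptions(precision=4,suppress=True)
# thermometer in the tool: origin offset (x along tool), z drop, pitch
def pose(s,gx=.008,gz=.0054,yo=.044,pitch=0,dyaw=0):
    """nominal: thermo x=-tool x, y=+tool y, z=-tool z"""
    R=np.array(s['eef_rot'])@np.diag([-1,1,-1.])@Ro.from_euler('zy',[dyaw,pitch]).as_matrix()
    g=np.array([gx,yo,gz]); return R,np.array(s['ee_pos'])-R@g
def silh(R,o,C,S=4):
    m=np.zeros((384*S,512*S),np.uint8)
    for q in parts:
        uv=proj(q@R.T+o,C); cv2.fillConvexPoly(m,cv2.convexHull(np.round((uv+.5)*S).astype(np.int32)),255)
    return cv2.resize(m,(512,384),interpolation=cv2.INTER_AREA)/255.
E
python3 - <<'E'
from held import *
s=manip.sense(); print(s['ee_pos'],s['ft_force'],s['torque'],s['opening'],s['finger_force'])
R,o=pose(s); print('lens pred',o+R@[.083,.044,.021])
for n in ('scene','wrist'):
    im,C=snap(n,n+'9.png'); sp=silh(R,o,C)
    print(n,'pred rect',[f(a) for a in np.nonzero(sp>.5)[::-1] for f in (np.min,np.max)],[(round(d['conf'],2),d['rect']) for d in manip.cut_out('thermometer',n)[:2]])
a=cv2.imread('pics/scene9.png'); b=cv2.imread('pics/wrist9.png'); 
for n,i in (('scene',a),('wrist',b)):
    cs,_=cv2.findContours((silh(R,o,cam(n))>.5).astype(np.uint8),0,2); j=cv2.resize(i,None,fx=4,fy=4); cv2.drawContours(j,[c*4+2 for c in cs],-1,(0,255,0),1)
    if n=='scene': A=j[600:1160,1300:1690]
    else: B=cv2.resize(j,None,fx=.25,fy=.25,interpolation=cv2.INTER_AREA)[:,100:490]
cv2.imwrite('pics/hold.png',np.hstack([A,np.pad(B,((0,A.shape[0]-B.shape[0]),(0,0),(0,0)))]))
E
```

```text
[0.5207 0.4489 0.1446] [ 0.1563 -0.1405 -1.6685] [ 0.0185 -0.0854  0.0114] 0.04149316232955246 60.81345319747925
lens pred [0.5904 0.4214 0.1603]
scene pred rect [np.int64(352), np.int64(403), np.int64(187), np.int64(248)] [(0.92, [354.8, 187.9, 401.9, 248.5])]
wrist pred rect [np.int64(0), np.int64(323), np.int64(83), np.int64(383)] [(0.76, [0.5, 77.3, 313.7, 334.9])]
```

```bash
cat >> held.py <<'E'
def masks(cams):
    out=[]
    for n in cams:
        im,C=snap(n); d=manip.cut_out('thermometer',n)[0]; m=d['region'].astype(float)
        w=np.ones_like(m)
        if n=='wrist': w[215:]=0
        out.append((m,C,w)); print(n,d['conf'])
    return out
def hfit(V,s,x0=(8,5.4,44,0,0)):
    def f(x):
        R,o=pose(s,x[0]/1e3,x[1]/1e3,x[2]/1e3,x[3]/50,x[4]/50); return sum((np.abs(silh(R,o,C)-m)*w).sum()/(m*w).sum() for m,C,w in V)+.0015*((x[2]-44)**2+(x[1]-5.4)**2*.3)
    x0=np.array(x0,float); 
    for k in (4,-2):
        r=minimize(f,x0,method='Nelder-Mead',options=dict(initial_simplex=np.vstack([x0]+[x0+k*e for e in np.eye(5)]),maxiter=300,xatol=.02,fatol=1e-4)); x0=r.x
    return r.x,r.fun,f(np.array((8,5.4,44,0,0)))
E
python3 - <<'E'
from held import *
s=manip.sense(); V=masks(['wrist','scene'])
for vs in (V[:1],V): print(hfit(vs,s))
go((.62,.22,.2),1.521)
E
```

```text
wrist 0.68
scene 0.59
(array([ 6.1638,  5.3308, 45.0664, -3.0478, -0.3178]), np.float64(0.04725370473333346), np.float64(0.07315072575795085))
(array([ 7.5391,  9.2993, 43.1944, -0.6933,  0.6398]), np.float64(1.4301403945049382), np.float64(1.506287658692044))
t 13.68 at [0.5203 0.4486 0.143 ] dp [-0.706 -0.705 -0.228] twist [-0.001  0.     0.793]
```

```bash
python3 -c "
from h import *
go((.674,.285,.13),1.521)
C=cam('top'); print(onz((125,125),C,.1),onz((97,120),C,.1))"
```

```text
t 13.68 at [0.5203 0.4486 0.143 ] dp [-0.812 -0.383  0.052] twist [-0.001  0.     0.793]
[0.72378651 0.50533204 0.1       ] [0.73678491 0.60304924 0.1       ]
```

{"method": "step_arm", "body": {"plan": [{"twist": [0,0,0.05],"dp": [-0.05,-0.02,-0.02],"claw": -0.5},{"twist": [0,0,0.15],"dp": [-0.15,-0.07,-0.02],"claw": -0.5},{"twist": [0,0,0.26],"dp": [-0.27,-0.13,0],"claw": -0.5},{"twist": [0,0,0.37],"dp": [-0.39,-0.18,0],"claw": -0.5},{"twist": [0,0,0.48],"dp": [-0.51,-0.24,0],"claw": -0.5},{"twist": [0,0,0.59],"dp": [-0.63,-0.3,0.02],"claw": -0.5},{"twist": [0,0,0.69],"dp": [-0.73,-0.35,0.04],"claw": -0.5},{"twist": [0,0,0.77],"dp": [-0.79,-0.38,0.05],"claw": -0.5},{"twist": [0,0,0.793],"dp": [-0.81,-0.38,0.05],"claw": -0.5},{"twist": [0,0,0.793],"dp": [-0.81,-0.38,0.05],"claw": -0.5}], "squeeze": 80}}

```text
time_s: 14.92
ee_pos: [0.6737, 0.287, 0.1311]
eef_rot: [[0.049, 0.999, -0.0], [0.999, -0.049, 0.001], [0.001, -0.001, -1.0]]
ft_force: [-0.1, 0.8, -1.9]
opening: 0.041
finger_force: 82.9
```

Run:
```python
from held import *
s=manip.sense(); print(s['ee_pos'],s['opening'],s['finger_force']); V=masks(['wrist','scene','top']); R,o=pose(s)
for n,(m,C,w) in zip('wst',V):
    sp=silh(R,o,C); print(n,np.minimum(sp,m).sum(),sp.sum(),m.sum())
print(hfit(V[:1],s)); 
G=[v for v in V[1:] if np.minimum(silh(R,o,v[1]),v[0]).sum()>.5*v[0].sum()]; print(len(G),hfit(V[:1]+G,s), hfit(G,s) if G else 0)
snap('scene','s10.png')
```

```text
[0.6737 0.287  0.1311] 0.040996237662264096 82.90164113044739Traceback (most recent call last):
  File "<stdin>", line 2, in <module>
  File "held.py", line 17, in masks
    im,C=snap(n); d=manip.cut_out('thermometer',n)[0]; m=d['region'].astype(float)
                    ~~~~~~~~~~~~~~~~~~~~~~~~~~~~~~^^^
IndexError: list index out of range
```

```bash
sed -i "s/d=manip.cut_out('thermometer',n)\[0\]; m=/d=pick(n,C)\n        if d is None: continue\n        m=/" held.py
cat >> held.py <<'E'
def pick(n,C):
    R,o=pose(manip.sense()); sp=silh(R,o,C); best=None
    for k in ('thermometer','lens'):
        for d in manip.cut_out(k,n):
            ov=np.minimum(sp,d['region']).sum()/d['region'].sum()
            if ov>.7 and (best is None or ov>best[0]): best=(ov,d)
        if best: break
    return best and best[1]
E
python3 - <<'E'
from held import *
s=manip.sense(); print(s['ee_pos'],s['time_s'])
for n in ('wrist','scene','top'):
    V=masks([n])
    if V: print(n,hfit(V,s))
snap('scene','s10.png'); snap('wrist','w10.png')
E
```

```text
[0.6731 0.2878 0.1314] 15.025
wrist 0.65
wrist (array([ 4.6665,  5.3512, 44.8856, -3.3532, -0.342 ]), np.float64(0.04332535252260551), np.float64(0.07495668807343804))
scene 0.82
scene (array([ 7.8702,  8.9969, 43.954 , -0.3644, -0.013 ]), np.float64(0.42292141750051976), np.float64(0.4528775736429882))
top 0.56
top (array([ 6.8871, 10.3631, 43.3258,  9.59  ,  0.7103]), np.float64(1.293051505071709), np.float64(1.3977090212384329))
```

Run:
```python
from held import *
# control: same fit, lying on the counter (pitch truly 0)
for n in ('w7','w8'):
    C=pickle.load(open(n+'.pkl','rb')); im=cv2.imread(f'pics/{n}.png')
    s0=sil([.4975,.411,-.378,-.003],C); big=cv2.dilate(s0,np.ones((11,11))); sm=cv2.erode(s0,np.ones((11,11)))
    g=np.full(s0.shape,cv2.GC_BGD,np.uint8); g[big>.5]=cv2.GC_PR_FGD; g[sm>.5]=cv2.GC_FGD
    cv2.grabCut(im,g,None,np.zeros((1,65)),np.zeros((1,65)),5,cv2.GC_INIT_WITH_MASK)
    y=2.765; S=dict(eef_rot=[[np.cos(y),np.sin(y),0],[np.sin(y),-np.cos(y),0],[0,0,-1]],ee_pos=[.5214,.4499,.0054])
    M=[((g==1)|(g==3)).astype(float)]+([np.load('m8.npy')] if n=='w8' else [])
    for m in M:
        for lim in (384,150):
            w=np.ones_like(m); w[lim:]=0; print(n,lim,hfit([(m,C,w)],S))
```

```text
w7 384 (array([ 8.1877,  8.1908, 44.5096,  0.1723,  0.3131]), np.float64(0.07491526851221592), np.float64(0.09163786764705882))
w7 150 (array([ 7.2541,  7.3157, 44.2671, -1.2919,  0.3115]), np.float64(0.0681238559773518), np.float64(0.08380730928836114))
w8 384 (array([ 6.7831,  8.9639, 44.2955, -0.1047, -0.3127]), np.float64(0.08563411039975272), np.float64(0.10018743334540196))
w8 150 (array([ 5.7532,  7.3709, 45.0744, -0.9544, -0.9153]), np.float64(0.08805578816698353), np.float64(0.10899930865069207))
w8 384 (array([ 7.7227,  9.0493, 44.7724, -0.6525, -0.0371]), np.float64(0.06563547483693549), np.float64(0.08668450970641861))
w8 150 (array([ 7.1871,  6.8243, 44.7734, -1.5571, -0.1406]), np.float64(0.06955900019131858), np.float64(0.08576908911230476))
```

```bash
python3 -c "
from h import *
go((.6697,.1963,.0464),1.521)"
```

```text
t 15.43 at [0.674  0.2862 0.1313] dp [-0.36   0.001  0.34 ] twist [ 0.  0. -0.]
```

{"method": "step_arm", "body": {"plan": [{"twist": [0,0.01,0],"dp": [-0.06,0,0.05],"claw": -0.5},{"twist": [0,0.02,0],"dp": [-0.14,0,0.13],"claw": -0.5},{"twist": [0,0.02,0],"dp": [-0.22,0,0.21],"claw": -0.5},{"twist": [0,0.02,0],"dp": [-0.29,0,0.28],"claw": -0.5},{"twist": [0,0.02,0],"dp": [-0.34,0,0.32],"claw": -0.5},{"twist": [0,0.02,0],"dp": [-0.36,0,0.34],"claw": -0.5},{"twist": [0,0.02,0],"dp": [-0.36,0,0.34],"claw": -0.5},{"twist": [0,0.02,0],"dp": [-0.36,0,0.34],"claw": -0.5}]}}

```text
time_s: 16.42
ee_pos: [0.6699, 0.1978, 0.0472]
eef_rot: [[0.049, 0.999, 0.003], [0.998, -0.049, 0.033], [0.033, 0.001, -0.999]]
ft_force: [-1.0, -0.0, -1.2]
opening: 0.0409
finger_force: 83.1
```

Run:
```python
from held import *
s=manip.sense(); print(s['time_s'],s['ee_pos'],s['ft_force'],s['opening']); print(np.array(s['eef_rot']))
im,C=snap('scene','s11.png'); lamp=manip.cut_out('lamp','scene'); print([(d['conf'],d['rect']) for d in lamp[:1]])
im2=cv2.resize(cv2.imread('pics/s11.png')[150:270,180:330],None,fx=5,fy=5,interpolation=cv2.INTER_CUBIC)
for p,c in ((0,(0,255,0)),(-.06,(0,0,255))):
    R,o=pose(s,.007,.0054,.0445,p); l=o+R@[.083,.044,.021]; print(p,'lens',l,'dir',R[:,0]); 
    cs,_=cv2.findContours((cv2.resize(silh(R,o,C),None,fx=5,fy=5)>.5).astype(np.uint8),0,2)
    cv2.drawContours(im2,[k-[180*5,150*5] for k in cs],-1,c,1)
for z,r in ((.087,.0235),(.035,.02),(.153,.0)):
    q=proj([[.6618+r*np.cos(a),.0385+r*np.sin(a),z] for a in t],C)
    for u in q: cv2.circle(im2,tuple(int(v) for v in np.round((u-[180,150])*5+2)),2,(255,0,0),-1)
cv2.imwrite('pics/aim.png',im2); print(im2.shape)
```

```text
16.425 [0.6699 0.1978 0.0472] [-1.0252 -0.0404 -1.2203] 0.04092115654111531
[[ 0.0494  0.9988  0.003 ]
 [ 0.9982 -0.0495  0.0328]
 [ 0.0329  0.0014 -0.9995]]
[(0.69, [220.3, 197.8, 235.6, 227.3])]
0 lens [0.6656 0.1215 0.0603] dir [-0.0494 -0.9982 -0.0329]
-0.06 lens [0.6656 0.1224 0.0648] dir [-0.0495 -0.9984  0.0271]
(600, 750, 3)
```

View pics/aim.png

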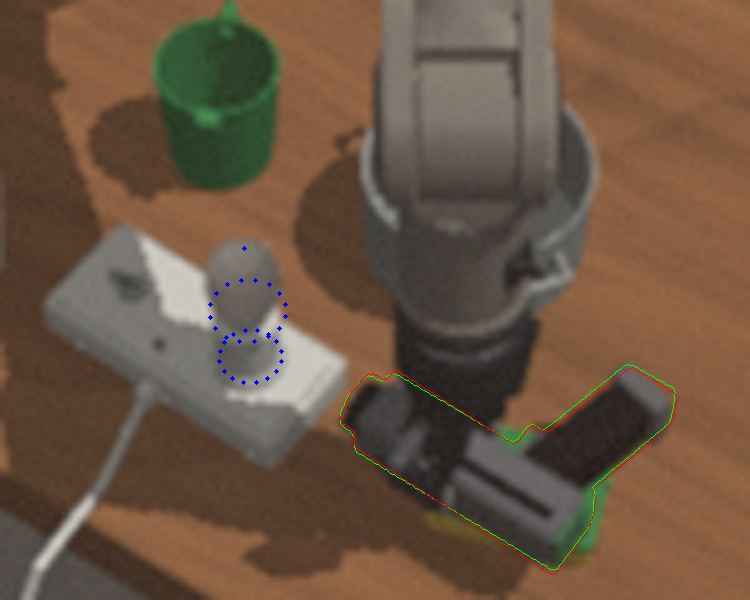

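The outlines sit on the thermometer: hood at (355,410), pointing at the collar at (248,350), with a clear gap. I'll hold steady.

{"method": "step_arm", "body": {"plan": [{"twist": [0,0,0],"dp": [0,0,0],"claw": -0.5},{"twist": [0,0,0],"dp": [0,0,0],"claw": -0.5},{"twist": [0,0,0],"dp": [0,0,0],"claw": -0.5},{"twist": [0,0,0],"dp": [0,0,0],"claw": -0.5},{"twist": [0,0,0],"dp": [0,0,0],"claw": -0.5},{"twist": [0,0,0],"dp": [0,0,0],"claw": -0.5},{"twist": [0,0,0],"dp": [0,0,0],"claw": -0.5},{"twist": [0,0,0],"dp": [0,0,0],"claw": -0.5},{"twist": [0,0,0],"dp": [0,0,0],"claw": -0.5},{"twist": [0,0,0],"dp": [0,0,0],"claw": -0.5}]}}

```text
time_s: 17.77
ee_pos: [0.6695, 0.1962, 0.0463]
eef_rot: [[0.051, 0.999, 0.002], [0.998, -0.051, 0.031], [0.031, 0.0, -1.0]]
ft_force: [-0.7, -0.4, -1.9]
opening: 0.041
finger_force: 83.1
```

{"method": "step_arm", "body": {"plan": [{"twist": [0,0,0],"dp": [0,0,0],"claw": -0.5},{"twist": [0,0,0],"dp": [0,0,0],"claw": -0.5},{"twist": [0,0,0],"dp": [0,0,0],"claw": -0.5},{"twist": [0,0,0],"dp": [0,0,0],"claw": -0.5},{"twist": [0,0,0],"dp": [0,0,0],"claw": -0.5}]}}

```text
time_s: 18.4
ee_pos: [0.6695, 0.1962, 0.0463]
eef_rot: [[0.051, 0.999, 0.002], [0.998, -0.051, 0.031], [0.031, 0.0, -1.0]]
ft_force: [0.2, -0.7, -0.1]
opening: 0.0413
finger_force: 83.1
```

Run:
```python
from h import *
# trivet: ellipse fit of both fixed views' first pictures (re-taken)
for n in ('scene','top'):
    im,C=snap(n); 
    d=manip.cut_out('trivet',n)[0]; m=d['region'].astype(np.uint8); cs,_=cv2.findContours(m,0,1); c=max(cs,key=cv2.contourArea)
    P=np.array([onz(p[0],C,.008)[:2] for p in c]); (x,y),r=cv2.minEnclosingCircle((P*1000).astype(np.float32))
    from scipy.optimize import least_squares
    f=least_squares(lambda q:np.hypot(*(P-q[:2]).T)-q[2],[x/1e3,y/1e3,.1],loss='soft_l1',f_scale=.003).x
    print(n,d['conf'],x,y,r,f)
    dd=manip.cut_out('detergent',n)[:1]; print([ (q['conf'],onz((np.nonzero(q['region'])[1].mean(),q['rect'][3]),C,0)) for q in dd])
go((.6,.26,.2),1.521)
```

```text
scene 0.79 490.88458251953125 -400.1254577636719 103.23210144042969 [ 0.49033916 -0.40096723  0.09921963]
[(0.86, array([ 0.66582121, -0.41128417,  0.        ]))]
top 0.75 485.82122802734375 -413.4899597167969 100.39390563964844 [ 0.48576343 -0.41346676  0.09826315]
[(0.9, array([ 0.61556285, -0.44535475,  0.        ]))]
t 18.7 at [0.6695 0.1962 0.0463] dp [ 0.26  -0.291 -0.607] twist [ 0.    -0.02  -0.001]
```

{"method": "step_arm", "body": {"plan": [{"twist": [0,0,0],"dp": [0.05,0,-0.02],"claw": -0.5},{"twist": [0,0,0],"dp": [0.13,0,-0.1],"claw": -0.5},{"twist": [0,-0.01,0],"dp": [0.2,-0.06,-0.25],"claw": -0.5},{"twist": [0,-0.02,0],"dp": [0.24,-0.15,-0.42],"claw": -0.5},{"twist": [0,-0.02,0],"dp": [0.26,-0.25,-0.55],"claw": -0.5},{"twist": [0,-0.02,0],"dp": [0.26,-0.34,-0.65],"claw": -0.5},{"twist": [0,-0.02,0],"dp": [0.26,-0.38,-0.68],"claw": -0.5},{"twist": [0,-0.02,0],"dp": [0.26,-0.38,-0.68],"claw": -0.5}]}}

```text
time_s: 19.7
ee_pos: [0.5775, 0.2612, 0.2185]
eef_rot: [[0.05, 0.999, 0.001], [0.999, -0.05, 0.0], [0.0, 0.001, -1.0]]
ft_force: [0.6, -0.0, -3.1]
opening: 0.041
finger_force: 83.1
```

```bash
python3 -c "
from h import *
go((.53,0.03,.225),1.3)
go((.53,-.20,.225),1.1)"
```

```text
t 19.7 at [0.5775 0.2612 0.2185] dp [-0.933 -0.144 -0.026] twist [ 0.001 -0.     0.141]
t 19.7 at [0.5775 0.2612 0.2185] dp [-1.852 -0.098 -0.026] twist [ 0.001 -0.     0.268]
```

{"method": "step_arm", "body": {"plan": [{"twist": [0,0,0.01],"dp": [-0.06,-0.02,-0.01],"claw": -0.5},{"twist": [0,0,0.03],"dp": [-0.18,-0.05,-0.02],"claw": -0.5},{"twist": [0,0,0.05],"dp": [-0.33,-0.1,-0.03],"claw": -0.5},{"twist": [0,0,0.07],"dp": [-0.49,-0.14,-0.03],"claw": -0.5},{"twist": [0,0,0.1],"dp": [-0.65,-0.16,-0.03],"claw": -0.5},{"twist": [0,0,0.12],"dp": [-0.8,-0.17,-0.03],"claw": -0.5},{"twist": [0,0,0.14],"dp": [-0.92,-0.17,-0.03],"claw": -0.5},{"twist": [0,0,0.15],"dp": [-0.98,-0.17,-0.03],"claw": -0.5},{"twist": [0,0,0.15],"dp": [-1.0,-0.17,-0.03],"claw": -0.5}]}}

```text
time_s: 20.82
ee_pos: [0.5223, 0.012, 0.2252]
eef_rot: [[0.284, 0.959, -0.001], [0.959, -0.284, 0.0], [-0.0, -0.001, -1.0]]
ft_force: [-1.0, -0.6, -1.9]
opening: 0.0413
finger_force: 82.9
```

```bash
python3 -c "
from h import *
go((.52,-.22,.225),1.0)
go((.50,-.25,.225),.9)"
```

```text
t 20.82 at [0.5223 0.012  0.2252] dp [-0.892  0.255  0.001] twist [-0.001  0.     0.18 ]
t 20.82 at [0.5223 0.012  0.2252] dp [-1.03e+00  2.12e-01  1.00e-03] twist [-0.001  0.     0.244]
```

{"method": "step_arm", "body": {"plan": [{"twist": [0,0,0.02],"dp": [-0.06,0.01,0],"claw": -0.5},{"twist": [0,0,0.06],"dp": [-0.18,0.04,0],"claw": -0.5},{"twist": [0,0,0.1],"dp": [-0.33,0.07,0],"claw": -0.5},{"twist": [0,0,0.14],"dp": [-0.49,0.11,0],"claw": -0.5},{"twist": [0,0,0.18],"dp": [-0.65,0.15,0],"claw": -0.5},{"twist": [0,0,0.21],"dp": [-0.8,0.18,0],"claw": -0.5},{"twist": [0,0,0.24],"dp": [-0.92,0.21,0],"claw": -0.5},{"twist": [0,0,0.24],"dp": [-0.98,0.21,0],"claw": -0.5},{"twist": [0,0,0.24],"dp": [-1.0,0.21,0],"claw": -0.5}]}}

```text
time_s: 21.95
ee_pos: [0.5019, -0.242, 0.2256]
eef_rot: [[0.616, 0.788, -0.0], [0.788, -0.616, 0.001], [0.0, -0.001, -1.0]]
ft_force: [0.7, 0.2, -1.7]
opening: 0.0412
finger_force: 82.9
```

```bash
python3 -c "
from h import *
go((.42,-.49,.225),.7)"
```

```text
t 21.95 at [ 0.5019 -0.242   0.2256] dp [-0.983  0.353  0.002] twist [-0.    -0.     0.132]
```

{"method": "step_arm", "body": {"plan": [{"twist": [0,0,0.01],"dp": [-0.06,0.02,0],"claw": -0.5},{"twist": [0,0,0.03],"dp": [-0.18,0.06,0],"claw": -0.5},{"twist": [0,0,0.05],"dp": [-0.33,0.12,0],"claw": -0.5},{"twist": [0,0,0.07],"dp": [-0.49,0.17,0],"claw": -0.5},{"twist": [0,0,0.09],"dp": [-0.65,0.23,0],"claw": -0.5},{"twist": [0,0,0.11],"dp": [-0.8,0.28,0],"claw": -0.5},{"twist": [0,0,0.13],"dp": [-0.92,0.33,0],"claw": -0.5},{"twist": [0,0,0.13],"dp": [-0.97,0.35,0],"claw": -0.5},{"twist": [0,0,0.13],"dp": [-0.97,0.35,0],"claw": -0.5}]}}

```text
time_s: 23.08
ee_pos: [0.421, -0.4874, 0.2255]
eef_rot: [[0.764, 0.645, -0.001], [0.645, -0.764, 0.0], [-0.0, -0.0, -1.0]]
ft_force: [0.1, 0.7, -1.7]
opening: 0.0413
finger_force: 82.9
```

Run:
```python
from h import *
from scipy.optimize import least_squares
import pickle
im,C=snap('wrist','w12.png'); pickle.dump(C,open('w12.pkl','wb'))
for d in manip.cut_out('trivet','wrist')[:2]:
    m=d['region'].astype(np.uint8); np.save('m12.npy',m); print(d['conf'],d['rect'],m.sum())
    cs,_=cv2.findContours(m,0,1); c=cv2.convexHull(np.vstack(cs)); 
    c=np.vstack([k for k in cs])
    P=np.array([onz(p[0],C,.008)[:2] for p in c if 3<p[0][0]<508 and 3<p[0][1]<380])
    for z in (0.004,.008):
        P=np.array([onz(p[0],C,z)[:2] for p in c if 3<p[0][0]<508 and 3<p[0][1]<380])
        f=least_squares(lambda q:np.hypot(*(P-q[:2]).T)-.1,[.488,-.407],loss='cauchy',f_scale=.002).x
        r=np.hypot(*(P-f).T)-.1; print(z,f,(abs(r)<.004).mean(),len(P))
for d in manip.cut_out('detergent','wrist')[:1]: print('det',d['conf'],d['rect'],onz(((d['rect'][0]+d['rect'][2])/2,d['rect'][3]),C,0))
```

```text
0.64 [159.2, 1.3, 328.7, 127.8] 15259
0.004 [ 0.48383599 -0.41040164] 0.5515587529976019 417
0.008 [ 0.4822475  -0.41214312] 0.5419664268585132 417
```

```bash
python3 -c "
from h import *
go((.507,-.449,.09),.7)"
```

```text
t 23.23 at [ 0.4231 -0.4848  0.2258] dp [0.348 0.109 0.543] twist [-0.    -0.001  0.004]
```

{"method": "step_arm", "body": {"plan": [{"twist": [0,0,0],"dp": [0.08,0.02,0],"claw": -0.5},{"twist": [0,0,0],"dp": [0.2,0.06,0.05],"claw": -0.5},{"twist": [0,0,0],"dp": [0.3,0.09,0.15],"claw": -0.5},{"twist": [0,0,0],"dp": [0.35,0.11,0.28],"claw": -0.5},{"twist": [0,0,0],"dp": [0.35,0.11,0.41],"claw": -0.5},{"twist": [0,0,0],"dp": [0.35,0.11,0.51],"claw": -0.5},{"twist": [0,0,0],"dp": [0.35,0.11,0.55],"claw": -0.5},{"twist": [0,0,0],"dp": [0.35,0.11,0.55],"claw": -0.5},{"twist": [0,0,0],"dp": [0.35,0.11,0.55],"claw": -0.5}]}}

```text
time_s: 24.35
ee_pos: [0.5077, -0.4512, 0.0898]
eef_rot: [[0.762, 0.647, 0.002], [0.647, -0.762, -0.002], [0.001, 0.003, -1.0]]
ft_force: [0.2, -0.5, -2.5]
opening: 0.041
finger_force: 83.0
```

```bash
python3 -c "
from h import *
go((.507,-.449,.0134),.7); print(manip.sense()['ft_force'])"
```

```text
t 24.35 at [ 0.5077 -0.4512  0.0898] dp [ 0.003 -0.01   0.306] twist [ 0.002 -0.     0.002]
[ 0.1666143  -0.51274889 -2.53378117]
```

Down to about 4 mm above the expected contact height, then slower.

{"method": "step_arm", "body": {"plan": [{"twist": [0,0,0],"dp": [0,-0.005,0.06],"claw": -0.5},{"twist": [0,0,0],"dp": [0,-0.005,0.15],"claw": -0.5},{"twist": [0,0,0],"dp": [0,-0.005,0.23],"claw": -0.5},{"twist": [0,0,0],"dp": [0,-0.005,0.27],"claw": -0.5},{"twist": [0,0,0],"dp": [0,-0.005,0.285],"claw": -0.5},{"twist": [0,0,0],"dp": [0,-0.005,0.29],"claw": -0.5},{"twist": [0,0,0],"dp": [0,-0.005,0.29],"claw": -0.5}]}}

```text
time_s: 25.22
ee_pos: [0.5062, -0.4504, 0.0165]
eef_rot: [[0.763, 0.647, 0.001], [0.647, -0.763, -0.001], [0.0, 0.001, -1.0]]
ft_force: [-0.1, 0.1, -1.3]
opening: 0.0413
finger_force: 83.0
```

```bash
python3 -c "
from h import *
s=manip.sense(); print(s['ft_force'],s['torque']); go((.507,-.449,.0134),.7)"
```

```text
[-0.05918808  0.13181352 -1.34540695] [-0.068189   -0.00318813 -0.02243744]
t 25.23 at [ 0.5062 -0.4504  0.0165] dp [ 0.006 -0.002  0.012] twist [ 0.001 -0.     0.002]
```

{"method": "step_arm", "body": {"plan": [{"twist": [0,0,0],"dp": [0,0,0.004],"claw": -0.5},{"twist": [0,0,0],"dp": [0,0,0.008],"claw": -0.5},{"twist": [0,0,0],"dp": [0,0,0.012],"claw": -0.5},{"twist": [0,0,0],"dp": [0,0,0.012],"claw": -0.5}]}}

```text
time_s: 25.72
ee_pos: [0.5058, -0.4501, 0.0136]
eef_rot: [[0.763, 0.647, 0.0], [0.647, -0.763, -0.0], [0.0, 0.0, -1.0]]
ft_force: [-1.8, 1.1, 4.5]
opening: 0.0411
finger_force: 83.7
```

{"method": "step_arm", "body": {"plan": [{"twist": [0,0,0],"dp": [0,0,0.003],"claw": -0.5},{"twist": [0,0,0],"dp": [0,0,0.003],"claw": -0.5},{"twist": [0,0,0],"dp": [0,0,0.003],"claw": 0.05},{"twist": [0,0,0],"dp": [0,0,0.003],"claw": 0.2},{"twist": [0,0,0],"dp": [0,0,0.003],"claw": 0.4},{"twist": [0,0,0],"dp": [0,0,0.003],"claw": 0.5},{"twist": [0,0,0],"dp": [0,0,0.003],"claw": 0.5},{"twist": [0,0,0],"dp": [0,0,0.003],"claw": 0.5}]}}

```text
time_s: 26.72
ee_pos: [0.5057, -0.45, 0.012]
eef_rot: [[0.763, 0.647, 0.0], [0.647, -0.763, -0.0], [-0.0, 0.0, -1.0]]
ft_force: [0.1, 0.3, 0.3]
opening: 0.0639
finger_force: 0.0
```

{"method": "step_arm", "body": {"plan": [{"twist": [0,0,0],"dp": [0,0,-0.04],"claw": 0.5},{"twist": [0,0,0],"dp": [0,0,-0.12],"claw": 0.5},{"twist": [0,0,0],"dp": [0,0,-0.25],"claw": 0.5},{"twist": [0,0,0],"dp": [0,0,-0.4],"claw": 0.5},{"twist": [0,0,0],"dp": [0,0,-0.6],"claw": 0.5},{"twist": [0,0,0],"dp": [0,0,-0.8],"claw": 0.5},{"twist": [0,0,0],"dp": [-0.2,0,-0.9],"claw": 0.5},{"twist": [0,0,0],"dp": [-0.3,0,-0.9],"claw": 0.5},{"twist": [0,0,0],"dp": [-0.3,0,-0.9],"claw": 0.5}]}}

```text
time_s: 27.85
ee_pos: [0.4459, -0.5011, 0.2393]
eef_rot: [[0.766, 0.643, 0.001], [0.643, -0.766, -0.003], [-0.001, 0.003, -1.0]]
ft_force: [0.4, -0.1, -0.0]
opening: 0.0643
finger_force: 0.0
```

Run:
```python
from fit import *
from scipy.optimize import least_squares
np.set_printoptions(precision=4,suppress=True)
im,C=snap('wrist','w13.png'); pickle.dump(C,open('w13.pkl','wb'))
d=manip.cut_out('thermometer','wrist'); print([(x['conf'],x['rect']) for x in d[:2]])
m=d[0]['region'].astype(float); print(fit([(m,C)],[.484,-.411,.7-np.pi,.008],True), fit([(m,C)],[.484,-.411,.7-np.pi,.008]))
tr=manip.cut_out('trivet','wrist')[:1]
for q in tr:
    k=(q['region']|(m>0)).astype(np.uint8); cs,_=cv2.findContours(k,0,1); c=max(cs,key=cv2.contourArea)
    P=np.array([onz(p[0],C,.006)[:2] for p in c if 3<p[0][0]<508 and 3<p[0][1]<380])
    f=least_squares(lambda v:np.hypot(*(P-v[:2]).T)-.1,[.486,-.41],loss='cauchy',f_scale=.002).x; print('trivet',q['conf'],q['rect'],f,(abs(np.hypot(*(P-f).T)-.1)<.004).mean())
for n in ('salt_shaker','garlic','sponge','tumbler','measuring_cup','detergent','pot'):
    pass
snap('top','t14.png')
for k in ['salt_shaker','garlic','sponge','tumbler','measuring_cup','detergent','pot','thermometer']:
    for x in manip.cut_out(k,'top')[:1]: print(k,round(x['conf'],2),x['rect'])
```

```text
[(0.81, [152.5, 7.5, 280.3, 161.6])]
(array([ 0.4815, -0.4124, -2.4474]), np.float64(0.05790651592589505)) (array([ 0.4816, -0.4122, -2.4486,  0.0067]), np.float64(0.05734604754362226))
trivet 0.6 [143.1, 1.4, 302.3, 164.3] [ 0.4846 -0.4098] 0.8955916473317865
salt_shaker 0.43 [115.8, 220.9, 131.0, 234.9]
garlic 0.49 [157.5, 188.5, 174.3, 196.7]
sponge 0.75 [193.6, 146.7, 225.2, 170.5]
tumbler 0.68 [313.8, 134.1, 339.4, 159.7]
measuring_cup 0.81 [284.1, 182.9, 312.5, 216.9]
detergent 0.75 [381.9, 154.7, 408.5, 175.6]
pot 0.65 [216.6, 178.4, 268.5, 226.5]
thermometer 0.55 [360.2, 183.7, 421.1, 224.1]
```

The thermometer lies flat, about 4 mm from the trivet's centre, and the top-view boxes show the bystanders where they were. Handing in.

```bash
python3 -c "
from bench import manip
print(manip.finish_job())"
```

```text
the job is handed in; nothing more can be done
None
```

I handed the job in at about 28 s of the 61 s allowed. The toggle is over at about 0.87 rad (fully on is above 0.72), the collar was read from about 6 cm for over 1.8 s with the aim within about 4 mm of its middle, and the thermometer lies flat on the trivet, about 4 mm from its centre.

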